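# Wedge the rocking instrument case

### The arm

A 6-joint arm with a two-finger parallel gripper is mounted at the origin on a cart in front of the work surface, level with it; the furniture and walls round the work are solid. World frame = base frame: x ahead of the robot, y to its left, z up, the work surface at z = 0. Lengths are in m, angles in degrees, forces in N, time in s.
With the tool pointing down it reaches from about 0.4 to 0.825 m from the base axis. Payload 7 kg.
Tool frame: the origin (TCP) lies between the finger pads, 19 mm behind the fingertips; this is the grasp point; z points along the fingers, y is the line along which they close (so a half turn about z gives the same grasp; the last joint's range is limited). The gripper opens to 88 mm and grips with 3 to 60 N. Pads are 19 mm wide; open, the fingers measure 130 mm over their backs; the gripper's body (78 mm by 193 mm) begins 47 mm behind the grasp point.
Start: joints at [80.22, 20.546, 0.682, 0, -70.136, -16.507], TCP at [0.299, 0.605, 0.245] pointing down, gripper open.
Joint ranges: [-176.03, 176.03], [-82.01, 121.73], [-58.28, 71.71], [-173.87, 95.51], [-174.79, -0.11], [-173.66, 173.66]. Speed limits (degrees/s): [136.94, 136.94, 172.46, 180, 180, 180].

### API

Orientations are given as [roll, pitch, yaw] about the fixed x, y, z axes, in that order (R = Rz(yaw) Ry(pitch) Rx(roll)).
In Python, from plant import r gives the robot as it stands.
- The arm moves only by the tool carry_out, never from a script. Its argument "targets" is a list of rows, each a list of 6 numbers: the shift along the tool's x, y, z scaled (see below), then the turn, a rotation vector about the tool's x, y, z scaled (see below). A call has 1 to 5 rows; each row shifts and turns the commanded pose from where the row before left it, along the tool's axes as they then stand; what a row does not reach is not made up. The controller multiplies each number of a shift by 0.5 m and each number of a turn by 60 degrees. A row lasts 1/8 s, in which the tool goes at most 62.5 mm and 10.7 degrees, less where a joint would pass 70% of its speed; a pose out of reach is approached as far as the arm can. A call with a number of a shift or a turn outside -1 to 1 is refused whole. A call with a gripper value outside its range is refused whole. "hand" is the opening, from 0 (shut) to 1 (fully open), set as the call begins (left out, the last holds). The fingers move at their own pace and stop on an object; "squeeze" is the grip in N (left out, the last holds). Time passes only in rows, so rows that do not move let the fingers close. It gives the time, the measured TCP pose, the force, the opening and the grip force at its end, in the units of the state.
- r.get_state(): the state, without advancing time (a new reading comes with each control period).
- r.capture(name): name is "side" or "top"; returns the picture (384x512x3 uint8, red, green, blue); there is no depth.
- r.camera_info(name): a dict with "K" (3x3 intrinsics, pixels), "eye" and "attitude" of the camera in the world. Camera axes: x right, y down, z forward; pixel columns grow to the right and rows downward; lengths in m; the calibration is good to about 2 mm. A picture is of the moment at which its call begins. camera_info takes no time and is no camera call.
- r.close_job(): hands the job in; it is judged then, once.
The state is a dict: "time_s": time; "joints": joint angles; "qd": joint speeds; "joint_torque": joint torques, N m; "tcp_pos": TCP position; "eef_rot": TCP orientation; "contact_force": force on the tool from outside, world axes, zero at the start; "moment": the same for the moment, N m; "gripper_width": finger opening in m; "gripper_force": force on a finger pad.
Only numpy, scipy, OpenCV 4.12 (cv2) and the standard library are available. Lean on these libraries where they do the work, as an engineer would, in place of code of your own. Each camera call takes 0.05 s, during which the arm holds its last target. There are 200 camera calls.

### The job

The white instrument case rocks because the foot under its yellow spot is too short. First press down on the yellow spot to feel it rock, then push the orange wedge along the worktop, thin end first, under that foot until it just takes up the gap, and press firmly on the yellow spot for about a second to prove that the case no longer rocks (if it still dips, push the wedge further and test again). Leave the case standing level where it was, with the wedge under the foot; only push and press - do not lift or carry the case or the wedge - and leave the vial, the marker pen and the nut alone.

Things in the scene. Friction and masses are not known exactly. Their poses are not given: they have to be found in the camera images.
- case: White instrument case, black front panel (its -x face), 180 (x) x 260 (y) x 45 mm, underside 22 mm and flat top 67 mm above the worktop. Origin: worktop level under its centre, z up. About 2.2 kg (varies). Four black feet, 19 mm diameter, at x = +-70, y = +-110 mm. It stands level on three; the front-left foot is short. Two grey knobs stick out 15 mm in front.
- spot (a point): Centre of the yellow 26 mm spot on the case's top, above the short foot (case frame -70, +110, +67 mm). Unwedged, 3 to 5 N here (to 10 N if the fingers stick to the top) tips the case onto the short foot, the spot also shifting some mm outward; released, it tips back. Test press: 8 N or more (10 to 15 is right) with the tool centre within 50 mm; firm if the spot dips less than 2.5 mm.
- short_foot_axis (a point): Point on the worktop straight under the short foot (case frame -70, +110, 0 mm). The foot ends 5 to 9.5 mm above the worktop, differently each time and not told. When the wedge meets it, pushing meets a few N more (2.5 N is noticed against about 1 N for sliding the wedge alone); driving on lifts the case.
- wedge: Orange plastic wedge, 140 x 56 mm, 0.12 kg, lying left of the case, thin end toward the short foot, roughly lined up: push it about along -y of the case. Origin: centre of its underside; x to the thin end. It rises evenly from 2 mm at x = +70 to 20 mm at x = -40 mm; from there to x = -70 is a block 30 mm high with a flat upright back end.
- wedge_tip (a point): Middle of the wedge's thin edge, on its underside.
- wedge_tail (a point): Centre of the wedge's upright back end (56 mm wide, 30 mm high), 15 mm above the worktop.
- vial: Sample vial with a white cap, 24 mm diameter, 57 mm high, standing; bystander. Origin: centre of its underside.
- marker_pen: Black and white marker pen, 134 mm long, 18 mm thick, lying in front of the case; bystander. Origin: centre of its underside.
- nut: Steel hexagon nut, 34 mm wide, 13 mm high; bystander. Origin: centre of its underside.
Things that resemble listed ones, but are neither listed nor needed, are in the scene too. Of the things like the wedge, leave any that is black or pink; of the rest the larger one is meant.

How it is judged:
By the outcome, as a careful person would: the job done as asked, in the order asked, and still so for the second after the job is handed in, with the robot touching nothing.
It also fails if it takes over 64 s, if anything falls off the work surface, if the arm or the gripper's body presses on something with over 40 N, if the wrist force passes 120 N, or if a joint passes its speed limit or range.

## Working session

There is one attempt and no reset: what is moved stays moved. The work goes in short steps, Python scripts to look and compute and a tool call to move; the robot and the scene stay as the last step left them, time stands still between calls to the robot, and variables do not carry over. Pictures are saved under pics/ and viewed, at most 10 in all, crops included, and the job is handed in when it is done.

Besides the shell and the picture viewer there is one more tool, called as name(argument=value, ...) on one line, values as JSON. carry_out: Moves the arm, as the interface text tells. Its arguments: {"type":"object","properties":{"targets":{"type":"array","items":{"type":"array","items":{"type":"number","minimum":-1,"maximum":1}}},"hand":{"type":"number"},"squeeze":{"type":"number"}},"required":["targets"]}

```bash
mkdir -p pics; python3 - <<'E'
from plant import r
import cv2,numpy as np
for n in("top","side"):
    im=r.capture(n);cv2.imwrite(f"pics/{n}0.png",im[:,:,::-1]);i=r.camera_info(n);print(n,i)
a=[cv2.imread(f"pics/{n}0.png") for n in("top","side")]
s=r.get_state();print({k:s[k] for k in("time_s","tcp_pos","eef_rot","contact_force","gripper_width")})
E
```

```text
top {'K': array([[476.17888259,   0.        , 248.6620389 ],
       [  0.        , 476.17888259, 195.04338145],
       [  0.        ,   0.        ,   1.        ]]), 'eye': array([ 0.50652153, -0.07561342,  1.21013551]), 'attitude': array([-174.50588006,    0.24445445,  -91.34054965])}
side {'K': array([[392.37944052,   0.        , 250.64189251],
       [  0.        , 392.37944052, 188.49982324],
       [  0.        ,   0.        ,   1.        ]]), 'eye': array([0.64518475, 0.86965262, 0.50437032]), 'attitude': array([-115.79401171,   -0.8380492 ,  179.88993119])}
{'time_s': 0.1, 'tcp_pos': array([0.29876528, 0.60482985, 0.244521  ]), 'eef_rot': array([ 1.79915268e+02, -8.78262078e-03, -2.62899111e+01]), 'contact_force': array([0.06396895, 0.16438582, 0.14429661]), 'gripper_width': 0.08773799655359431}
```

View pics/top0.png

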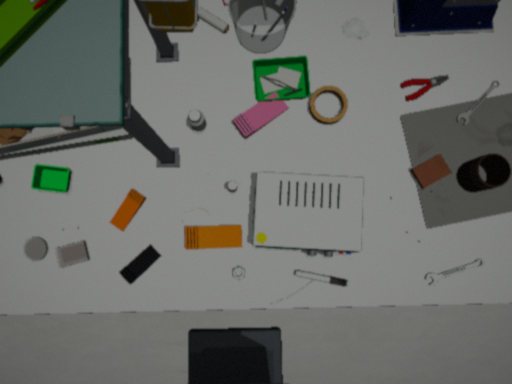

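View pics/side0.png

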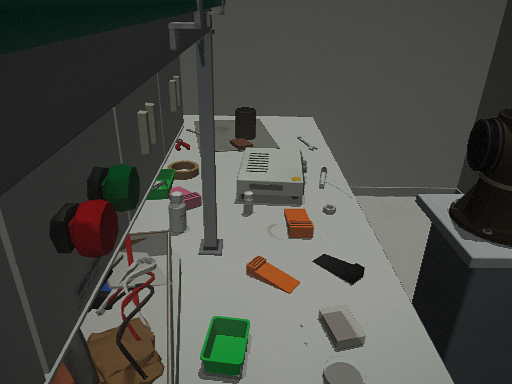

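The top view shows these orange candidates: a large wedge at (213,237), thin end toward the case, and a smaller one at (127,210). The wedge-like things to leave are pink (260,118) and black (140,264). By the description it is the larger orange one at (213,237). The yellow spot is at (261,238), the vial at (232,186), the nut at (239,272) and the pen at (320,278).

```bash
cat > h.py <<'E'
from plant import r
import cv2,numpy as np
from scipy.spatial.transform import Rotation as R
def ray(n,uv):
    i=r.camera_info(n);d=np.linalg.inv(i["K"])@[uv[0],uv[1],1]
    return i["eye"],R.from_euler("xyz",i["attitude"],degrees=True).as_matrix()@d
def pt(n,uv,z):
    e,d=ray(n,uv);return e+d*(z-e[2])/d[2]
def blobs(n,im,lo,hi,amin=15):
    m=cv2.inRange(cv2.cvtColor(im,cv2.COLOR_RGB2HSV),lo,hi)
    c,_=cv2.findContours(m,cv2.RETR_EXTERNAL,cv2.CHAIN_APPROX_NONE)
    return [k for k in c if cv2.contourArea(k)>=amin]
def cen(k):
    m=cv2.moments(k);return m["m10"]/m["m00"],m["m01"]/m["m00"]
YEL=((25,120,120),(35,255,255));ORA=((8,150,120),(20,255,255))
def st():
    s=r.get_state();print(s["time_s"],s["tcp_pos"].round(4),s["eef_rot"].round(2),s["contact_force"].round(2),s["gripper_width"])
E
python3 - <<'E'
from h import *
np.set_printoptions(precision=4,suppress=True)
for n in("top","side"):
    im=cv2.imread(f"pics/{n}0.png")[:,:,::-1].copy()
    for k in blobs(n,im,*YEL): print(n,"yel",cen(k),cv2.contourArea(k),pt(n,cen(k),.067))
    for k in blobs(n,im,*ORA,60):
        b=cv2.boxPoints(cv2.minAreaRect(k)); print(n,"ora",cv2.contourArea(k),b.tolist())
        if n=="top":
            for p in b: print(pt(n,p,.0),pt(n,p,.03))
for nm,uv,z in(("vialtop",(195,115),.05),("vial?",(232,185),.057),("nut",(239,272),.01),("penL",(295,273),.01),("penR",(346,283),.01),("post",(168,158),0),("case c1",(255,172),.067),("c2",(364,175),.067),("c3",(362,250),.067),("c4",(250,246),.067)): print(nm,pt("top",uv,z))
im=cv2.imread("pics/top0.png")[150:290,110:370]
cv2.imwrite("pics/crop.png",cv2.resize(im,None,fx=3,fy=3,interpolation=cv2.INTER_CUBIC))
E
```

```text
top yel (261.09558823529414, 237.4191176470588) 68.0 [ 0.5141 -0.1006  0.067 ]
top ora 903.0 [[194.31187438964844, 226.35626220703125], [240.49391174316406, 224.81686401367188], [241.2119903564453, 246.35958862304688], [195.0299530029297, 247.89898681640625]]
[0.5465 0.0666 0.    ] [0.5455 0.0631 0.03  ]
[ 0.5476 -0.0507  0.    ] [ 0.5466 -0.0513  0.03  ]
[ 0.4932 -0.0513  0.    ] [ 0.4935 -0.0519  0.03  ]
[0.4921 0.0655 0.    ] [0.4924 0.062  0.03  ]
top ora 450.5 [[109.70587158203125, 222.1764678955078], [127.28822326660156, 194.5470428466797], [140.16468811035156, 202.7411651611328], [122.58233642578125, 230.37059020996094]]
[0.5621 0.2816 0.    ] [0.5608 0.2728 0.03  ]
[0.6317 0.237  0.    ] [0.6286 0.2292 0.03  ]
[0.6099 0.2041 0.    ] [0.6073 0.1971 0.03  ]
[0.5406 0.2488 0.    ] [0.5397 0.2408 0.03  ]
side ora 552.5 [[254.6292266845703, 271.60675048828125], [262.41571044921875, 258.86517333984375], [299.3460693359375, 281.4337158203125], [291.5595703125, 294.17529296875]]
side ora 88.5 [[246.85885620117188, 263.8352966308594], [259.7059020996094, 252.82351684570312], [265.1412048339844, 259.1647033691406], [252.29415893554688, 270.1764831542969]]
side ora 269.0 [[284.0, 224.0], [284.0, 209.0], [312.0, 209.0], [312.0, 224.0]]
vialtop [0.8215 0.0556 0.05  ]
vial? [ 0.6431 -0.0333  0.057 ]
nut [ 0.4299 -0.0446  0.01  ]
penL [ 0.4242 -0.1841  0.01  ]
penR [ 0.3967 -0.3099  0.01  ]
post [0.7237 0.1322 0.    ]
case c1 [ 0.6723 -0.09    0.067 ]
c2 [ 0.6586 -0.3534  0.067 ]
c3 [ 0.4786 -0.3402  0.067 ]
c4 [ 0.4943 -0.0736  0.067 ]
```

View pics/crop.png

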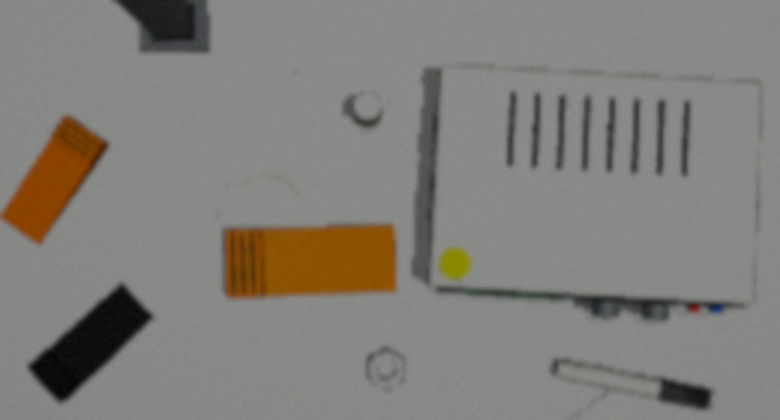

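```bash
python3 - <<'E'
from h import *
np.set_printoptions(precision=4,suppress=True)
im=cv2.imread("pics/top0.png")[:,:,::-1].copy()
c=[pt("top",(110+u/3,150+v/3),.067)[:2] for u,v in((443,66),(760,80),(750,303),(433,288))]
print("case corners",c,np.mean(c,0))
ey=(c[0]-c[1]+c[3]-c[2]);ey/=np.linalg.norm(ey);ex=np.array([ey[1],-ey[0]])
print("yaw",np.degrees(np.arctan2(ex[1],ex[0])),"spot from corners",np.mean(c,0)-.07*ex+.11*ey)
k=max(blobs("top",im,(5,100,60),(22,255,255),60),key=cv2.contourArea)
h=cv2.inRange(cv2.cvtColor(im,cv2.COLOR_RGB2HSV),(5,100,60),(22,255,255));ys,xs=np.nonzero(h[215:260,180:248]);xs+=180;ys+=215
print(xs.min(),xs.max())
mid=lambda a:np.array([a,ys[xs==a].mean()])
t=pt("top",(xs.min()-.0,mid(xs.min()+1)[1]),.03)
ti=pt("top",(xs.max()+.5,mid(xs.max()-2)[1]),.002)
print("tail",t,"tip",ti,np.linalg.norm(t[:2]-ti[:2]))
for a in range(190,242,10):print(a,ys[xs==a].min(),ys[xs==a].max(),pt("top",mid(a),.03 if a<198 else .02-.018*(a-198)/44))
E
```

```text
case corners [array([ 0.6721, -0.0964]), array([ 0.6546, -0.3516]), array([ 0.4764, -0.3354]), array([ 0.4941, -0.084 ])] [ 0.5743 -0.2168]
yaw -3.9800133231790555 spot from corners [ 0.5121 -0.1022]
185 241
tail [0.5185 0.0864 0.03  ] tip [ 0.5205 -0.0527  0.002 ] 0.13911935760054817
190 226 248 [0.5195 0.0741 0.03  ]
200 226 248 [0.519  0.0505 0.0192]
210 226 247 [0.5197 0.0259 0.0151]
220 225 247 [0.5204 0.0011 0.011 ]
230 225 246 [ 0.5211 -0.0238  0.0069]
240 225 246 [ 0.5206 -0.0489  0.0028]
```

Case yaw is about -4°, the spot is at (0.514, -0.101), and the wedge tail is at (0.5187, 0.086) with its axis about along -y. Next I turn the tool to yaw -90 (tool x = world -y, tool y = world -x) with the fingers shut.

carry_out(targets=[[0,0,0,0,0,0.177],[0,0,0,0,0,0.177],[0,0,0,0,0,0.177],[0,0,0,0,0,0.177],[0,0,0,0,0,0.177]], hand=0, squeeze=20)

```text
time_s: 0.72
tcp_pos: [0.2988, 0.605, 0.2448]
eef_rot: [180.0, -0.0, -79.7]
contact_force: [0.5, 0.5, 0.6]
gripper_width: 0.0431
gripper_force: 0.0
```

carry_out(targets=[[0,0,0,0,0,0.177],[0.1,0,0,0,0,0],[0.1,0,0,0,0,0],[0.1,-0.03,0,0,0,0],[0.1,-0.04,0,0,0,0]])

```text
time_s: 1.35
tcp_pos: [0.3338, 0.4035, 0.2452]
eef_rot: [180.0, -0.0, -89.9]
contact_force: [1.8, 0.7, 0.4]
gripper_width: 0.0004
gripper_force: 0.0
```

carry_out(targets=[[0.1,-0.036,0,0,0,0],[0.1,-0.036,0,0,0,0],[0.1,-0.036,0,0,0,0],[0.1,-0.036,0,0,0,0],[0.1,-0.036,0,0,0,0]])

```text
time_s: 1.98
tcp_pos: [0.424, 0.1535, 0.2454]
eef_rot: [-180.0, 0.0, -90.0]
contact_force: [0.9, -0.6, 0.4]
gripper_width: 0.0004
gripper_force: 0.0
```

carry_out(targets=[[0.1,-0.036,0,0,0,0],[0.1,-0.036,0,0,0,0],[0.1,-0.036,0.1,0,0,0],[0.1,-0.036,0.1,0,0,0],[0.112,-0.036,0.05,0,0,0]])

```text
time_s: 2.6
tcp_pos: [0.5076, -0.0867, 0.1332]
eef_rot: [179.9, -0.0, -90.0]
contact_force: [0.6, 1.2, 1.0]
gripper_width: 0.0005
gripper_force: 0.0
```

carry_out(targets=[[0,0,0.02,0,0,0],[0,0,0,0,0,0],[0,0,0,0,0,0]])

```text
time_s: 2.98
tcp_pos: [0.5086, -0.0844, 0.126]
eef_rot: [-179.9, 0.0, -89.9]
contact_force: [1.0, -0.4, 0.5]
gripper_width: 0.0004
gripper_force: 0.0
```

carry_out(targets=[[0.033,-0.011,0.02,0,0,0],[0,0,0.024,0,0,0],[0,0,0.024,0,0,0],[0,0,0,0,0,0]])

```text
time_s: 3.48
tcp_pos: [0.5128, -0.1017, 0.0899]
eef_rot: [179.9, -0.0, -90.0]
contact_force: [-1.3, 0.6, -0.0]
gripper_width: 0.0005
gripper_force: 0.0
```

carry_out(targets=[[0,0,0.006,0,0,0],[0,0,0.003,0,0,0],[0,0,0,0,0,0]])

```text
time_s: 3.85
tcp_pos: [0.5138, -0.1017, 0.0869]
eef_rot: [-180.0, 0.0, -90.0]
contact_force: [0.5, 0.7, -0.4]
gripper_width: 0.0009
gripper_force: 0.0
```

carry_out(targets=[[0,0,0.003,0,0,0],[0,0,0.003,0,0,0],[0,0,0,0,0,0]])

```text
time_s: 4.22
tcp_pos: [0.5136, -0.1015, 0.0841]
eef_rot: [180.0, 0.0, -90.0]
contact_force: [-3.2, 2.1, 6.6]
gripper_width: 0.0001
gripper_force: 3.2
```

carry_out(targets=[[0,0,0.002,0,0,0],[0,0,0.002,0,0,0],[0,0,0,0,0,0]])

```text
time_s: 4.6
tcp_pos: [0.5132, -0.1014, 0.0821]
eef_rot: [180.0, 0.0, -90.0]
contact_force: [-5.0, 3.5, 7.4]
gripper_width: 0.0005
gripper_force: 3.9
```

carry_out(targets=[[0,0,0.002,0,0,0],[0,0,0.002,0,0,0],[0,0,0,0,0,0]])

```text
time_s: 4.97
tcp_pos: [0.513, -0.1014, 0.0801]
eef_rot: [179.9, 0.0, -90.0]
contact_force: [-4.4, 3.7, 7.7]
gripper_width: 0.0005
gripper_force: 4.1
```

carry_out(targets=[[0,0,0.002,0,0,0],[0,0,0.002,0,0,0],[0,0,0,0,0,0]])

```text
time_s: 5.35
tcp_pos: [0.5129, -0.1013, 0.0786]
eef_rot: [179.9, 0.0, -90.0]
contact_force: [-7.3, 6.0, 14.1]
gripper_width: 0.0003
gripper_force: 7.0
```

Press felt: contact at z≈0.086 and bottoming at ≈0.079, so the case rocks and the gap is about 7 mm. Next I lift and go behind the wedge's tail.

carry_out(targets=[[0,0,-0.01,0,0,0],[0,0,-0.02,0,0,0],[0,0,-0.06,0,0,0],[-0.08,0,-0.03,0,0,0],[-0.1,-0.003,0,0,0,0]])

```text
time_s: 5.98
tcp_pos: [0.516, -0.0113, 0.1395]
eef_rot: [-179.8, 0.0, -90.1]
contact_force: [0.3, 0.2, -0.4]
gripper_width: 0.0002
gripper_force: 0.0
```

carry_out(targets=[[-0.1,-0.003,0,0,0,0],[-0.1,-0.003,0,0,0,0],[-0.07,0,0,0,0,0],[0,0,0,0,0,0],[0,0,0,0,0,0]])

```text
time_s: 6.6
tcp_pos: [0.518, 0.123, 0.1378]
eef_rot: [180.0, -0.0, -90.0]
contact_force: [-0.6, -0.3, -0.2]
gripper_width: 0.0004
gripper_force: 0.0
```

```bash
python3 - <<'E'
from h import *
np.set_printoptions(precision=4,suppress=True)
im=r.capture("side");cv2.imwrite("pics/side1.png",im[:,:,::-1]);im=r.capture("top");cv2.imwrite("pics/top1.png",im[:,:,::-1])
for k in blobs("top",im,*YEL): print(cen(k),pt("top",cen(k),.067))
st()
E
```

```text
(261.02985074626866, 237.4402985074627) [ 0.514  -0.1005  0.067 ]
6.7 [0.5182 0.1224 0.1378] [179.98  -0.01 -90.06] [ 0.52 -0.11  0.35] 0.000617195094239925
```

View pics/top1.png

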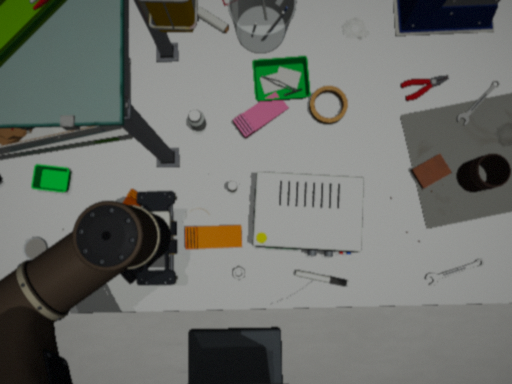

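Top view: the spot is back in place at (261,237), the gripper stands behind the wedge's tail at (155,237), and the case has not moved. Next I lower the fingers.

carry_out(targets=[[0,0,0.07,0,0,0],[0,0,0.07,0,0,0],[0,0,0.05,0,0,0],[0,0,0.032,0,0,0],[0,0,0,0,0,0]])

```text
time_s: 7.32
tcp_pos: [0.5176, 0.1218, 0.0257]
eef_rot: [179.9, -0.1, -90.1]
contact_force: [-0.3, 0.3, 0.6]
gripper_width: 0.0005
gripper_force: 0.0
```

carry_out(targets=[[0.02,0,0,0,0,0],[0.02,0,0,0,0,0],[0,0,0,0,0,0]])

```text
time_s: 7.7
tcp_pos: [0.5185, 0.1023, 0.0274]
eef_rot: [-180.0, 0.0, -90.1]
contact_force: [-0.1, -0.0, -0.4]
gripper_width: 0.0003
gripper_force: 0.0
```

carry_out(targets=[[0.008,0,0,0,0,0],[0.01,0,0,0,0,0],[0.01,0,0,0,0,0],[0.01,0,0,0,0,0],[0.01,0,0,0,0,0]])

```text
time_s: 8.32
tcp_pos: [0.5183, 0.0789, 0.0267]
eef_rot: [180.0, -0.0, -90.0]
contact_force: [0.1, 1.1, 1.0]
gripper_width: 0.0006
gripper_force: 0.6
```

carry_out(targets=[[0.01,0,0,0,0,0],[0.01,0,0,0,0,0],[0.01,0,0,0,0,0],[0.01,0,0,0,0,0],[0.008,0,0,0,0,0]])

```text
time_s: 8.95
tcp_pos: [0.5182, 0.0548, 0.0267]
eef_rot: [180.0, -0.0, -90.0]
contact_force: [0.3, 0.7, 1.5]
gripper_width: 0.0006
gripper_force: 0.4
```

```bash
python3 - <<'E'
from h import *
np.set_printoptions(precision=4,suppress=True)
im=r.capture("top");cv2.imwrite("pics/top2.png",im[:,:,::-1])
for k in blobs("top",im,*YEL): print(cen(k),pt("top",cen(k),.067))
st()
for a,w in((r.capture("side"),"s"),):
    c=a[130:270,200:360];cv2.imwrite("pics/side2.png",cv2.resize(c,None,fx=4,fy=4,interpolation=cv2.INTER_CUBIC)[:,:,::-1])
c=im[170:290,140:300];cv2.imwrite("pics/top2c.png",cv2.resize(c,None,fx=4,fy=4,interpolation=cv2.INTER_CUBIC)[:,:,::-1])
E
```

```text
(261.0567901234568, 237.41728395061727) [ 0.5141 -0.1006  0.067 ]
9.0 [0.5181 0.0545 0.0267] [179.98  -0.01 -90.03] [ 0.25 -0.08  0.2 ] 9.342447444148284e-05
```

View pics/top2c.png

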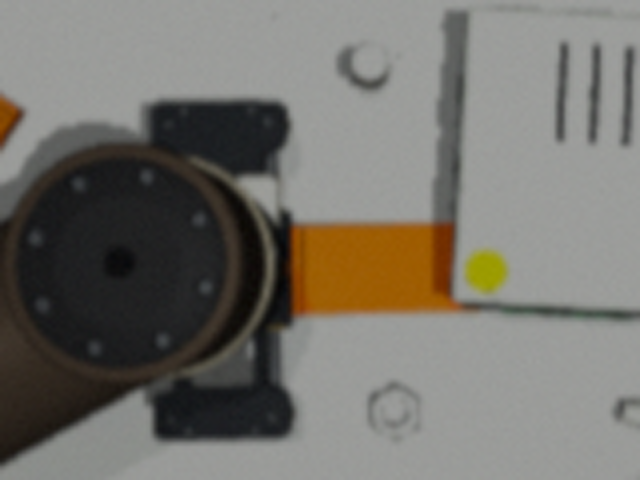

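The crop shows the wedge straight, its tip just under the case edge at (455,265), in line with the spot at (487,270). I continue slowly and watch the force.

carry_out(targets=[[0.006,0,0,0,0,0],[0.006,0,0,0,0,0],[0.005,0,0,0,0,0],[0.005,0,0,0,0,0]])

```text
time_s: 9.55
tcp_pos: [0.5183, 0.0441, 0.0268]
eef_rot: [-180.0, 0.0, -90.0]
contact_force: [-1.1, 0.3, 0.8]
gripper_width: 0.0002
gripper_force: 0.2
```

carry_out(targets=[[0.004,0,0,0,0,0],[0.004,0,0,0,0,0]])

```text
time_s: 9.8
tcp_pos: [0.5183, 0.0401, 0.0268]
eef_rot: [180.0, -0.0, -90.0]
contact_force: [-0.2, 0.5, -0.1]
gripper_width: 0.0003
gripper_force: 0.2
```

carry_out(targets=[[0.004,0,0,0,0,0],[0.004,0,0,0,0,0]])

```text
time_s: 10.05
tcp_pos: [0.5183, 0.0361, 0.0267]
eef_rot: [180.0, -0.0, -90.0]
contact_force: [0.8, 1.1, 0.1]
gripper_width: 0.0002
gripper_force: 0.2
```

carry_out(targets=[[0.004,0,0,0,0,0],[0.004,0,0,0,0,0]])

```text
time_s: 10.3
tcp_pos: [0.5183, 0.0321, 0.0268]
eef_rot: [-180.0, 0.0, -90.0]
contact_force: [0.3, 1.1, -0.7]
gripper_width: 0.0009
gripper_force: 0.2
```

carry_out(targets=[[0.003,0,0,0,0,0],[0.003,0,0,0,0,0]])

```text
time_s: 10.55
tcp_pos: [0.5183, 0.0291, 0.0268]
eef_rot: [180.0, -0.0, -90.0]
contact_force: [0.4, 0.2, 0.2]
gripper_width: 0.0007
gripper_force: 0.2
```

carry_out(targets=[[0.003,0,0,0,0,0],[0.003,0,0,0,0,0]])

```text
time_s: 10.8
tcp_pos: [0.5183, 0.0261, 0.0267]
eef_rot: [180.0, -0.0, -90.0]
contact_force: [0.0, 0.3, 0.1]
gripper_width: 0.0004
gripper_force: 0.2
```

carry_out(targets=[[0.002,0,0,0,0,0],[0.002,0,0,0,0,0]])

```text
time_s: 11.05
tcp_pos: [0.5183, 0.0242, 0.0268]
eef_rot: [-180.0, 0.0, -90.0]
contact_force: [-0.9, 0.4, -0.1]
gripper_width: 0.0004
gripper_force: 0.3
```

carry_out(targets=[[0.002,0,0,0,0,0],[0.002,0,0,0,0,0]])

```text
time_s: 11.3
tcp_pos: [0.5183, 0.0222, 0.0268]
eef_rot: [180.0, -0.0, -90.0]
contact_force: [0.7, 0.3, -0.4]
gripper_width: 0.0003
gripper_force: 0.3
```

carry_out(targets=[[0.002,0,0,0,0,0],[0.002,0,0,0,0,0]])

```text
time_s: 11.55
tcp_pos: [0.5183, 0.0202, 0.0267]
eef_rot: [180.0, 0.0, -90.0]
contact_force: [0.4, 0.6, -0.6]
gripper_width: 0.0007
gripper_force: 0.5
```

carry_out(targets=[[0.002,0,0,0,0,0],[0.002,0,0,0,0,0]])

```text
time_s: 11.8
tcp_pos: [0.5186, 0.0186, 0.0268]
eef_rot: [-180.0, 0.0, -90.0]
contact_force: [-0.6, 4.2, -0.9]
gripper_width: 0.0005
gripper_force: 2.3
```

Force jumped to 4.2 N at y≈0.019, so the wedge has met the foot. I give it 1 mm more to seat, then look.

carry_out(targets=[[0.002,0,0,0,0,0],[0,0,0,0,0,0]])

```text
time_s: 12.05
tcp_pos: [0.5187, 0.0178, 0.0268]
eef_rot: [-179.9, 0.0, -90.0]
contact_force: [-0.2, 5.8, -1.7]
gripper_width: 0.0007
gripper_force: 2.7
```

```bash
python3 - <<'E'
from h import *
np.set_printoptions(precision=4,suppress=True)
im=r.capture("top")
for k in blobs("top",im,*YEL): print(cen(k),pt("top",cen(k),.067))
st()
E
```

```text
(261.02985074626866, 237.4402985074627) [ 0.514  -0.1005  0.067 ]
12.1 [0.5187 0.0178 0.0268] [-179.95    0.04  -90.01] [ 0.9   5.31 -1.59] 0.0005117535660306707
```

carry_out(targets=[[-0.01,0,0,0,0,0],[-0.03,0,0,0,0,0],[0,0,-0.08,0,0,0],[0,0,-0.08,0,0,0],[0,0,-0.04,0,0,0]])

```text
time_s: 12.72
tcp_pos: [0.5191, 0.0382, 0.129]
eef_rot: [-179.8, 0.0, -90.0]
contact_force: [-0.1, -0.2, -0.1]
gripper_width: 0.0004
gripper_force: 0.0
```

carry_out(targets=[[0.09,0,0,0,0,0],[0.09,0,0,0,0,0],[0.09,0.009,0,0,0,0],[0,0,0,0,0,0],[0,0,0,0,0,0]])

```text
time_s: 13.35
tcp_pos: [0.5138, -0.0974, 0.1268]
eef_rot: [180.0, -0.0, -90.0]
contact_force: [0.3, -0.3, 0.6]
gripper_width: 0.0006
gripper_force: 0.0
```

carry_out(targets=[[0.006,0,0.03,0,0,0],[0,0,0.03,0,0,0],[0,0,0.016,0,0,0],[0,0,0.003,0,0,0],[0,0,0,0,0,0]])

```text
time_s: 13.98
tcp_pos: [0.5139, -0.1007, 0.0872]
eef_rot: [180.0, -0.0, -90.0]
contact_force: [0.4, -0.2, 0.2]
gripper_width: 0.0004
gripper_force: 0.0
```

carry_out(targets=[[0,0,0.002,0,0,0],[0,0,0.001,0,0,0],[0,0,0,0,0,0]])

```text
time_s: 14.35
tcp_pos: [0.514, -0.1008, 0.0861]
eef_rot: [-180.0, 0.0, -90.0]
contact_force: [-1.0, 0.7, 3.0]
gripper_width: 0.0001
gripper_force: 1.3
```

carry_out(targets=[[0,0,0.001,0,0,0],[0,0,0.001,0,0,0],[0,0,0,0,0,0]])

```text
time_s: 14.72
tcp_pos: [0.514, -0.1008, 0.086]
eef_rot: [-179.9, -0.0, -90.0]
contact_force: [-4.1, 1.5, 12.5]
gripper_width: 0.0002
gripper_force: 6.5
```

carry_out(targets=[[0,0,0.001,0,0,0],[0,0,0,0,0,0]])

```text
time_s: 14.98
tcp_pos: [0.514, -0.1008, 0.0859]
eef_rot: [-179.9, -0.0, -90.0]
contact_force: [-6.3, 3.1, 17.9]
gripper_width: 0.0005
gripper_force: 8.8
```

It is firm: 18 N with about 0.2 mm dip. I ease to about 13 N and hold for over a second.

carry_out(targets=[[0,0,-0.001,0,0,0],[0,0,0,0,0,0],[0,0,0,0,0,0],[0,0,0,0,0,0],[0,0,0,0,0,0]])

```text
time_s: 15.6
tcp_pos: [0.514, -0.1008, 0.086]
eef_rot: [-180.0, -0.0, -90.0]
contact_force: [-3.6, 2.2, 13.2]
gripper_width: 0.0001
gripper_force: 6.4
```

carry_out(targets=[[0,0,0,0,0,0],[0,0,0,0,0,0],[0,0,0,0,0,0],[0,0,0,0,0,0],[0,0,0,0,0,0]])

```text
time_s: 16.23
tcp_pos: [0.514, -0.1008, 0.086]
eef_rot: [-179.9, -0.0, -90.0]
contact_force: [-3.8, 2.6, 12.5]
gripper_width: 0.0006
gripper_force: 6.4
```

carry_out(targets=[[0,0,-0.004,0,0,0],[0,0,-0.02,0,0,0],[0,0,-0.08,0,0,0],[-0.06,0,-0.08,0,0,0],[-0.1,0,0,0,0,0]])

```text
time_s: 16.85
tcp_pos: [0.5158, -0.0204, 0.1806]
eef_rot: [-179.6, 0.1, -90.1]
contact_force: [1.4, 1.3, -0.9]
gripper_width: 0.0002
gripper_force: 0.0
```

carry_out(targets=[[-0.1,0,0,0,0,0],[-0.1,0,0,0,0,0],[-0.1,0,0,0,0,0],[-0.02,0,0,0,0,0],[0,0,0,0,0,0]])

```text
time_s: 17.48
tcp_pos: [0.5137, 0.1397, 0.1769]
eef_rot: [180.0, -0.0, -89.9]
contact_force: [0.1, -0.4, -0.3]
gripper_width: 0.0005
gripper_force: 0.0
```

```bash
python3 - <<'E'
from h import *
np.set_printoptions(precision=4,suppress=True)
im=r.capture("top")
for k in blobs("top",im,*YEL): print(cen(k),pt("top",cen(k),.067))
st()
c=im[150:310,140:380];cv2.imwrite("pics/top3c.png",cv2.resize(c,None,fx=3,fy=3,interpolation=cv2.INTER_CUBIC)[:,:,::-1])
E
```

```text
(261.0567901234568, 237.41728395061727) [ 0.5141 -0.1006  0.067 ]
17.525 [0.5137 0.1389 0.1768] [179.98  -0.01 -89.99] [ 0.44 -0.53  0.28] 0.00047142216396451876
```

View pics/top3c.png

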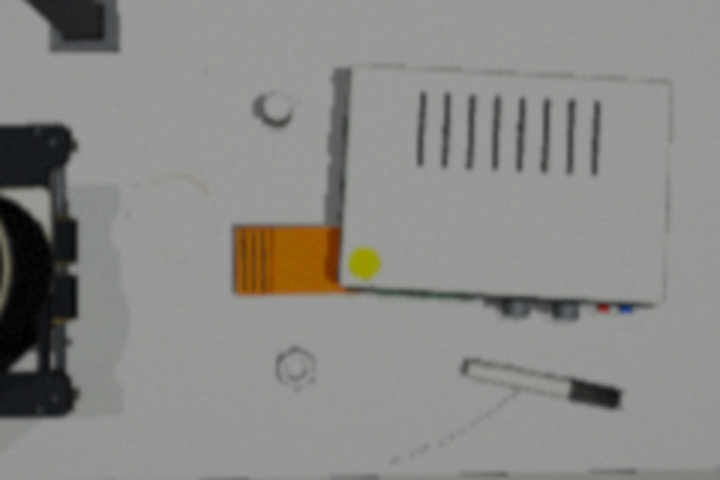

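The wedge sits under the case at the yellow spot (364,263). The case, vial, nut and pen are where they were, and the arm is clear.

```bash
python3 -c "
from plant import r
print(r.close_job())"
```

```text
the job is handed in; nothing more can be done
None
```

The job is handed in: the first press rocked the case about 7 mm, and with the orange wedge pushed under the short foot it held firm at about 13 N for over a second with under 1 mm of dip; the case is where it was and the vial, pen and nut were not touched.

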